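# Load the carver's drying box

### The job

Lay all the spoon blanks flat in the tray on the bench, then slide the loaded tray by its handle into the drying box until it is fully home against the back. Also lift the cap off the port on the box's roof and set it down upright clear of the port, and push the vent pipe over the port right down to the roof. Only when all that is done, swing the switch lever fully over to on; leave the tin, mallet and bowl alone.

Things in the scene. Friction and masses are not known exactly. Their poses are not given: they have to be found in the camera images.
- box: Plywood drying box, fixed on the bench, no floor: 176 mm deep (its x), 246 wide (its y), 100 high to its flat roof. Origin: centre of its footprint at bench level; +x points from its open front into the box. Inner back wall face at x = +74 mm. Fully home, the tray's origin is at x = -6, y = 0 mm of the box, axes along the box's.
- mouth (a point): Middle of the box's opening at bench level, on its front face (box x = -88 mm). The opening is 218 mm wide and 55 mm high; the tray slides in along the bench. Guides 45 mm long, 30 mm high at each side flare outwards at 25 degrees (to box x = -131 mm). Inside, a runner along each side wall juts in 7 mm at 16 to 26 mm height, above the tray's rim.
- port (a point): Foot of the port: a fixed upright steel stub on the roof of the drying box, 44 mm in diameter, 40 mm high, top edge tapered to 36 mm. The point is on its axis at roof level (100 mm above the bench), at x = +30, y = -60 mm of the box. At the start the cap is on it.
- cap: Dark steel cap, loose, 58 mm in diameter, with an upright wooden knob (22 mm diameter, 35 mm long) on top; 60 mm high in all. The skirt is 25 mm high with a 50 mm bore 20 mm deep. Origin: centre of its lower rim, z up. On the port its rim is 20 mm above the roof.
- pipe: Vent pipe: a plain aluminium tube, 55 mm outside, 49 mm inside, 70 mm long, standing upright on the bench, loose, 150 g. Origin: centre of its lower end, z along its axis. It slides over the port (2.5 mm clearance all round) down to the roof.
- switch (a joint): Switch lever on the roof of the drying box, at x = 0, y = +65 mm of the box. 0 rad is off (leaning to the box's front, -x); it swings over to 1.0 rad, fully on (leaning to the back, +x), and stays where it is left. Light friction.
- switch_tip (a point): Centre of the 26 mm ball at the tip of the switch lever, 70 mm from its hinge. The hinge is 22 mm above the box's roof, on a block 70 mm (box x) by 50 mm (box y) and 25 mm high; the lever is a 10 mm rod, upright at 0.5 rad.
- tray: Wooden drying tray, loose, 500 g, 160 mm long (its x), 212 wide (its y). Origin: underside centre; +x is the edge that goes into the box first. Floor 5 mm thick; rim 6 mm wide, 10 mm high; three ribs along x, 4 mm wide, 9 mm high, make four 46 mm lanes centred at y = -75, -25, +25, +75 mm, 148 mm long.
- tray_handle (a point): Grip point of the tray's handle: an upright wooden fin on a 10 mm high foot, 140 mm behind the tray's origin (tray x = -140 mm); the fin is 34 mm long along the tray's x, 20 mm thick along y, its top at 68 mm height. This point is in its middle at 52 mm height.
- tin: Round metal wax tin with a lid, bystander, 80 mm across, 45 mm high; leave it alone. Origin under its centre.
- mallet: Dark wooden carver's mallet lying on the bench, bystander: block head 55 x 90 x 60 mm high, round handle 130 mm long; leave it alone. Origin under its head.
- bowl: Carved wooden bowl, bystander, 100 mm across, 50 mm high; leave it alone. Origin under its centre.
- blank1: Pale wooden spoon blank lying flat (may be absent): 124 mm long, 24 mm thick, 45 g; a straight stem 18 mm wide from x = -62 to +30 mm and a round head 38 mm across centred at x = +43 mm. Origin: underside, middle of its length; +x towards the head, z up. Four like it.
- blank2: Pale wooden spoon blank lying flat (may be absent): 124 mm long, 24 mm thick, 45 g; a straight stem 18 mm wide from x = -62 to +30 mm and a round head 38 mm across centred at x = +43 mm. Origin: underside, middle of its length; +x towards the head, z up. Four like it.
- blank3: Pale wooden spoon blank lying flat (may be absent): 124 mm long, 24 mm thick, 45 g; a straight stem 18 mm wide from x = -62 to +30 mm and a round head 38 mm across centred at x = +43 mm. Origin: underside, middle of its length; +x towards the head, z up. Four like it.
- blank4: Pale wooden spoon blank lying flat (may be absent): 124 mm long, 24 mm thick, 45 g; a straight stem 18 mm wide from x = -62 to +30 mm and a round head 38 mm across centred at x = +43 mm. Origin: underside, middle of its length; +x towards the head, z up. Four like it.
There are look-alikes about, which are no part of the job. What is shaped like the blank2 but yellow is not meant.

How it is judged:
By the outcome, as a careful person would: the job done as asked, in the order asked, and still so for the second after the job is handed in, with the robot touching nothing.
Of blank1, blank2, blank3, blank4 only 2 to 4 are there at a start; the rules pass over those that are not, and their reading is None.
At some moment in a run one of blank1, blank2, blank3, blank4 may be knocked a few centimetres aside while the robot is not near it.
It also fails if it takes over 208 s, if anything falls off the work surface, if the arm or the gripper's body presses on something with over 40 N, if the wrist force passes 120 N, or if a joint passes its speed limit or range.

### The arm

A 7-joint arm with a two-finger parallel gripper is mounted at the origin on the work surface. World frame = base frame: x ahead of the robot, y to its left, z up, the work surface at z = 0. Lengths are in m, angles in rad, forces in N, time in s.
With the tool pointing down it reaches from about 0.425 to 0.95 m from the base axis. Payload 16.7 kg.
Tool frame: the origin (TCP) lies on the mounting face of the last link; the fingertips stand 199 mm ahead of it and the grasp point (between the pads) lies 180 mm ahead of it; z points along the fingers, y is the line along which they close (so a half turn about z gives the same grasp; the last joint's range is limited). The gripper opens to 94 mm and grips with 3 to 60 N. Pads are 16 mm wide; open, the fingers measure 119 mm over their backs; the gripper's body (75 mm by 177 mm) begins 78 mm behind the grasp point.
Start: joints at [-1.27, 0.426, 0.074, 1.606, -0.034, 1.111, -0.067], TCP at [0.294, 0.608, 0.405] pointing down, gripper open.
Joint ranges: [-2.85, 2.85], [-0.5, 2.14], [-1.23, 1.37], [0.21, 2.46], [-1.02, 4.16], [0.16, 2.05], [-2.73, 2.73]. Speed limits (rad/s): [1.89, 1.89, 2.39, 2.39, 3.01, 3.01, 3.01].

### API

Orientations are given as a unit quaternion [x, y, z, w].
In Python, from workcell import goto, move_l, move_joints, set_gripper, sleep, ik, observe, snapshot, camera_params, MotionError, job_done gives the robot as it stands. Calls block until the motion is done:
- goto(position, orientation): joint-space move of the TCP to a pose.
- move_l(position, rot=None, velocity=0.15, contact_N=None): straight line of the TCP; rot=None keeps the orientation; velocity is the mean speed in m/s. With contact_N (N) it stops when the force on the tool has changed by that much, and returns True; else False.
- move_joints(angles): joint-space move.
- set_gripper(opening): opening from 0.0 (shut) to 1.0 (fully open); the grip force is fixed at half the most; returns when the fingers have stopped.
- sleep(seconds).
- ik(position, orientation): joint angles nearest the present ones, or None.
- observe(): the state.
- snapshot(name): name is "side" or "top" or "wrist"; returns the picture (400x640x3 uint8, red, green, blue); there is no depth.
- camera_params(name): a dict with "K" (3x3 intrinsics, pixels), "k1" (the pictures are not rectified: a ray, as slopes to the right and down, at radius r is drawn at 1 + k1 r^2 times it, then the intrinsics apply), "pose" (4x4, takes a point from camera to world coordinates). Camera axes: x right, y up, looking along -z (the intrinsics and any distortion apply to the point x, -y, -z); pixel columns grow to the right and rows downward; lengths in m; the calibration is good to about 2 mm. A picture is of the moment at which its call begins: read the wrist's pose just before it. camera_params takes no time and is no camera call; for the wrist camera it gives the pose at the moment of the call.
A pose or a line that the arm cannot do raises MotionError and nothing moves.
- job_done(): hands the job in; it is judged then, once.
The state is a dict: "time_s": time; "joints": joint angles; "joint_velocities": joint speeds; "effort": joint torques, N m; "eef_pos": TCP position; "ee_rot": TCP orientation; "wrist_force": force on the tool from outside, world axes, zero at the start; "ft_torque": the same for the moment, N m; "opening": opening from 0.0 (shut) to 1.0 (fully open); "grasp_force": force on a finger pad.
Only numpy, scipy, OpenCV 4.12 (cv2) and the standard library are available. Lean on these libraries where they do the work, as an engineer would, in place of code of your own. Each camera call takes 0.05 s, during which the arm holds its last target. There are 200 camera calls.

## Working session

There is one attempt and no reset: what is moved stays moved. The work goes in short steps, each a Python script; the robot and the scene stay as the last script left them, time stands still between calls to the robot, and variables do not carry over. Pictures are saved under pics/ and viewed, at most 14 in all, crops included, and the job is handed in when it is done.

```bash
ls; mkdir -p pics; python3 - <<'E'
from workcell import *
import cv2,numpy as np
np.set_printoptions(precision=4,suppress=True)
for n in ("top","side"):
    im=snapshot(n); cv2.imwrite(f"pics/{n}0.png",im[:,:,::-1]); p=camera_params(n); print(n,p)
o=observe();print(o)
E
```

```text
pics
top {'K': array([[485.0262,   0.    , 315.2765],
       [  0.    , 485.0262, 202.5307],
       [  0.    ,   0.    ,   1.    ]]), 'k1': -0.057157448555203036, 'pose': array([[-0.0524,  0.9743, -0.2193,  0.223 ],
       [-0.9986, -0.0524,  0.0059,  0.032 ],
       [-0.0058,  0.2193,  0.9756,  1.5442],
       [ 0.    ,  0.    ,  0.    ,  1.    ]])}
side {'K': array([[443.127 ,   0.    , 318.2316],
       [  0.    , 443.127 , 197.6612],
       [  0.    ,   0.    ,   1.    ]]), 'k1': -0.06085239467404334, 'pose': array([[ 0.9944,  0.0532, -0.0909,  0.4153],
       [-0.1047,  0.5924, -0.7988, -0.918 ],
       [ 0.0114,  0.8039,  0.5947,  0.8484],
       [ 0.    ,  0.    ,  0.    ,  1.    ]])}
{'time_s': 0.1, 'joints': array([-1.2695,  0.4267,  0.0738,  1.6065, -0.0341,  1.1108, -0.0671]), 'joint_velocities': array([ 0.0009, -0.0031,  0.0008, -0.0018,  0.0002,  0.0003, -0.001 ]), 'effort': array([  0.0071, -93.7469,   3.6762, -45.5041,  -0.0488,   0.0168,
        -0.    ]), 'eef_pos': array([0.294 , 0.6074, 0.4041]), 'ee_rot': array([ 0.2235,  0.9747, -0.0006, -0.0001]), 'wrist_force': array([ 0.2375, -0.8948, -0.0061]), 'ft_torque': array([-0.0194,  0.0355, -0.0222]), 'grasp_force': 0.0, 'opening': 0.9979575008499166}
```

View pics/top0.png

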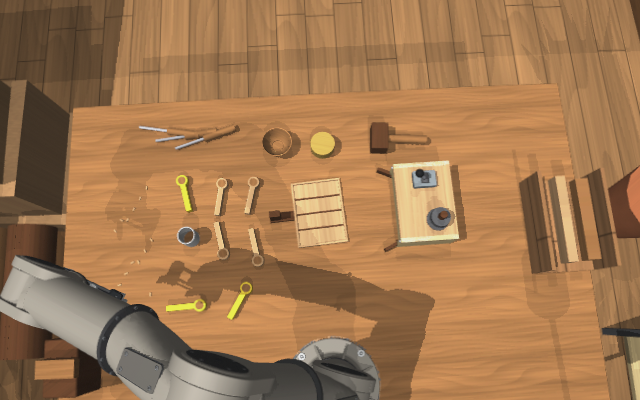

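View pics/side0.png

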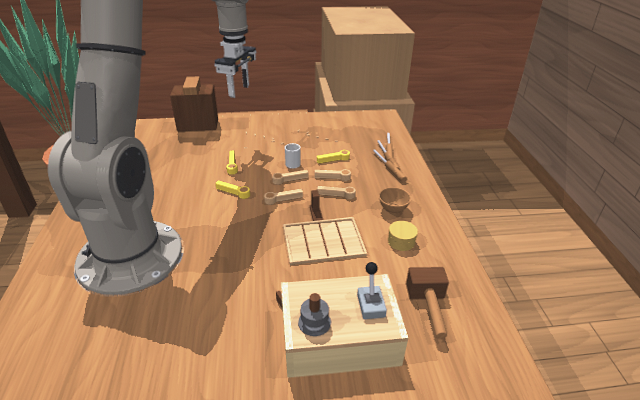

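The top view shows seven spoon shapes. The pale blanks are at (220,196), (252,195), (222,240) and (257,246). The yellow ones at (184,193), (186,306) and (240,300) are look-alikes. The tray is at (320,212) with its handle at (280,215), and the pipe is at (188,236). The box is at (425,203), with the cap at (440,217) and the switch at (424,177). I'll confirm the blanks in one enlarged crop.

```bash
cat > h.py <<'E'
from workcell import *
import cv2,numpy as np
from scipy.spatial.transform import Rotation as R
np.set_printoptions(precision=4,suppress=True)
def rays(p,uv):
    uv=np.asarray(uv,float).reshape(-1,1,2)
    n=cv2.undistortPoints(uv,p["K"],np.array([p["k1"],0,0,0.]))[:,0]
    d=np.c_[n[:,0],-n[:,1],-np.ones(len(n))]@p["pose"][:3,:3].T
    return p["pose"][:3,3],d
def toplane(p,uv,z):
    o,d=rays(p,uv); return (o+d*((z-o[2])/d[:,2])[:,None])[:,:2]
def look(name,fn=None):
    p=camera_params(name); im=snapshot(name)
    if fn: cv2.imwrite(f"pics/{fn}.png",im[:,:,::-1])
    return p,im
E
python3 - <<'E'
import cv2
im=cv2.imread("pics/top0.png"); c=im[150:330,150:350]
cv2.imwrite("pics/crop1.png",cv2.resize(c,None,fx=3.3,fy=3.3,interpolation=cv2.INTER_CUBIC))
h=cv2.cvtColor(im,cv2.COLOR_BGR2HSV)
for u,v in [(220,200),(251,200),(221,236),(256,240),(185,195),(300,200),(330,200),(235,215),(230,265),(405,200),(395,200),(188,228),(322,145),(277,140),(280,217),(440,217)]: print(u,v,h[v,u])
E
```

```text
220 200 [ 18 104 232]
251 200 [ 16 108 214]
221 236 [ 19  99 234]
256 240 [ 15 110  72]
185 195 [ 30 172 237]
300 200 [ 15 111 209]
330 200 [ 18 103 233]
235 215 [ 14 143 198]
230 265 [ 15 141 127]
405 200 [ 20  95 235]
395 200 [ 20  91 132]
188 228 [ 60   2 105]
322 145 [ 22 146 225]
277 140 [ 14 140 142]
280 217 [ 11 122  44]
440 217 [ 11 129  67]
```

View pics/crop1.png

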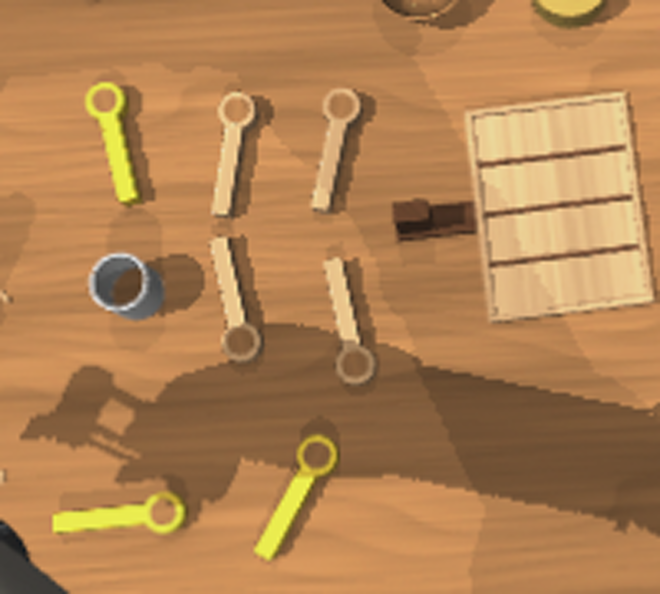

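The crop confirms four pale blanks. In crop coordinates they are at (230,160), (335,155), (230,290) and (345,320). The three saturated yellow ones are decoys. Next I measure.

```bash
cat >> h.py <<'E'
def mask_pale(im):
    h=cv2.cvtColor(im,cv2.COLOR_RGB2HSV)
    m=((h[...,1]<122)&(h[...,1]>60)&(h[...,0]>8)&(h[...,0]<26)&(h[...,2]>60)).astype(np.uint8)*255
    return m
def blank_from_contour(P):
    """P: contour points on the plane (m) -> centre, yaw of +x(head), len, width"""
    (c,(w,h),a)=cv2.minAreaRect((P*1000).astype(np.float32))
    if w<h: a+=90; w,h=h,w
    th=np.deg2rad(a); ax=np.array([np.cos(th),np.sin(th)]); n=np.array([-ax[1],ax[0]])
    s=(P-np.array(c)/1000)@ax; t=(P-np.array(c)/1000)@n
    wp=np.ptp(t[s>0.02]) ; wn=np.ptp(t[s<-0.02])
    if wn>wp: th+=np.pi
    # refine the axis with the stem edges (40..-10 mm behind the centre)
    ax=np.array([np.cos(th),np.sin(th)])
    return np.array(c)/1000,th,w,h
def find_blanks(p,im,z=0.024,roi=None):
    m=mask_pale(im); 
    m=cv2.morphologyEx(m,cv2.MORPH_OPEN,np.ones((2,2),np.uint8))
    out=[]
    for c in cv2.findContours(m,cv2.RETR_EXTERNAL,cv2.CHAIN_APPROX_NONE)[0]:
        if len(c)<50: continue
        P=toplane(p,c[:,0],z); b=blank_from_contour(P)
        if 95<b[2]<140 and 20<b[3]<55: out.append((*b,c[:,0].mean(0)))
    return out
E
python3 - <<'E'
from h import *
p,im=look("top")
for b in find_blanks(p,im): print("blank",b[0],np.rad2deg(b[1]),b[2:4],b[4])
m=mask_pale(im)
for c in cv2.findContours(m,cv2.RETR_EXTERNAL,cv2.CHAIN_APPROX_NONE)[0]:
    if cv2.contourArea(c)<800: continue
    for z in (.01,.1):
        r=cv2.minAreaRect((toplane(p,c[:,0],z)*1000).astype(np.float32)); print(z,c[:,0].mean(0),r)
c1=cv2.resize(im[140:270,250:480],None,fx=3.4,fy=3.4,interpolation=cv2.INTER_CUBIC); cv2.imwrite("pics/crop2.png",c1[:,:,::-1])
E
```

```text
blank [0.4288 0.2148] 185.66417932510376 (123.27667999267578, 36.150177001953125) [255.6941 248.5529]
blank [0.4559 0.3224] 189.92471313476562 (123.25875854492188, 31.270112991333008) [222.3298 243.0213]
blank [0.5925 0.327 ] 344.5672302246094 (114.10350799560547, 30.165660858154297) [221.1299 199.6104]
blank [0.5969 0.2266] 340.98246002197266 (125.00860595703125, 31.26674461364746) [252.5349 196.0349]
blank [1.0938 0.8568] 172.23703002929688 (111.77831268310547, 51.56486129760742) [71.8889 69.1111]
blank [1.1577 0.887 ] 13.686802864074707 (104.52264404296875, 41.37957763671875) [63.7677 53.0404]
0.01 [318.6861 212.5516] ((536.5189208984375, 14.075202941894531), (213.4438018798828, 162.33334350585938), 4.2362060546875)
0.1 [318.6861 212.5516] ((518.1292114257812, 15.128364562988281), (200.92230224609375, 152.81019592285156), 4.236204624176025)
0.01 [563.0553 220.0905] ((471.2114562988281, -779.6506958007812), (62.077171325683594, 288.14324951171875), 89.72940063476562)
0.1 [563.0553 220.0905] ((456.65289306640625, -732.0341796875), (58.43547821044922, 271.23956298828125), 89.72940826416016)
0.01 [423.9432 213.5704] ((548.2908325195312, -327.80487060546875), (272.9145202636719, 204.35214233398438), 0.24415947496891022)
0.1 [423.9432 213.5704] ((529.21044921875, -306.695556640625), (256.9041442871094, 192.3639373779297), 0.24415642023086548)
0.01 [31.8727 92.6965] ((938.860107421875, 974.7105102539062), (859.5353393554688, 265.45440673828125), 5.968295097351074)
0.1 [31.8727 92.6965] ((896.8673095703125, 919.40869140625), (809.1112670898438, 249.88180541992188), 5.968291759490967)
0.01 [73.3983 42.0085] ((1198.400634765625, 860.238037109375), (362.4599914550781, 145.8594970703125), 2.9362142086029053)
0.1 [73.3983 42.0085] ((1141.1822509765625, 811.6517944335938), (341.196533203125, 137.30276489257812), 2.936227321624756)
```

View pics/crop2.png

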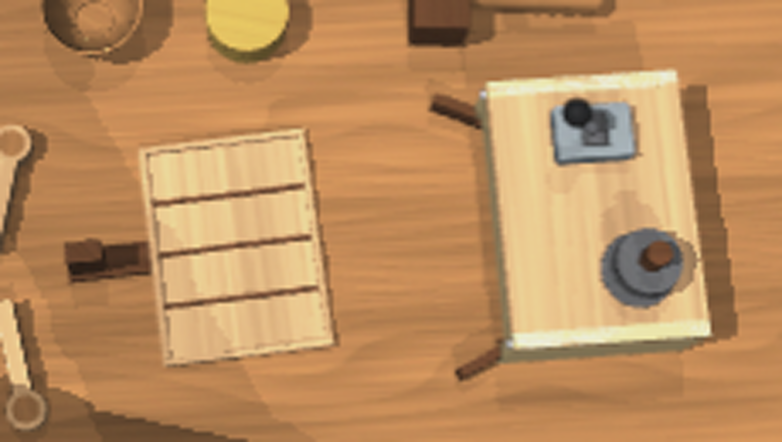

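Measurements so far: the tray is at (318,212) px, centre about (0.537, 0.014), 213x162 mm, 4.2° off. The box roof is at (393-460,162-243) px with its mouth facing the tray, the cap at roughly (440,217), and the switch leaning towards the front. Now I'll take close looks with the wrist camera over the box and tray.

```bash
cat >> h.py <<'E'
def down(yaw):
    """tool pointing down, closing line (tool y) at this world yaw"""
    c,s=np.cos(yaw),np.sin(yaw)
    return R.from_matrix(np.array([[-s,c,0],[c,s,0],[0,0,-1.]])).as_quat()
def best(pos,yaw):
    """the one of yaw, yaw+pi that is nearest in joints"""
    q=np.array(observe()["joints"]); o=[]
    for y in (yaw,yaw+np.pi):
        j=ik(list(pos),list(down(y)))
        if j is not None: o.append((np.abs(np.array(j)-q).max(),y))
    if not o: raise MotionError(f"no ik {pos} {yaw}")
    return min(o)[1]
G=0.180
def hover(x,y,zg,yaw):
    pos=[x,y,zg+G]; yw=best(pos,yaw); goto(pos,list(down(yw))); return yw
def lin(x,y,zg,yaw=None,v=0.15,cN=None):
    return move_l([x,y,zg+G],None if yaw is None else list(down(yaw)),velocity=v,contact_N=cN)
E
python3 - <<'E'
from h import *
p=camera_params("top")
cr=np.array([(488,85),(675,70),(710,335),(508,342)])/3.4+[250,140]
C=toplane(p,cr,.1); print("roof corners fl,bl,br,fr\n",C, [np.linalg.norm(C[i]-C[(i+1)%4]) for i in range(4)])
print("pipe rim",toplane(p,[(188,236)],.07), "handle top",toplane(p,[(250+85/3.4,140+250/3.4)],.068))
o=observe(); Rm=R.from_quat(o["ee_rot"]).as_matrix(); w=camera_params("wrist")
print("yaw",np.rad2deg(np.arctan2(Rm[1,1],Rm[0,1])),"cam in tool",Rm.T@(w["pose"][:3,3]-o["eef_pos"]),"\n",Rm.T@w["pose"][:3,:3],w["K"],w["k1"])
t=o["time_s"]
y=hover(0.54,-0.17,0.30,0); 
p,im=look("wrist","w_box"); print(np.rad2deg(y),observe()["joints"],p["pose"][:3,3])
hover(0.535,0.05,0.27,0); p,im=look("wrist","w_tray"); print(observe()["joints"],observe()["time_s"]-t)
E
```

```text
roof corners fl,bl,br,fr
 [[ 0.654  -0.2258]
 [ 0.6593 -0.3992]
 [ 0.4134 -0.4026]
 [ 0.4171 -0.2227]] [np.float64(0.17341010210926797), np.float64(0.24594486254923065), np.float64(0.17995005411994988), np.float64(0.2368751700745686)]
pipe rim [[0.4698 0.4208]] handle top [[0.5266 0.1499]]
yaw 64.17127596113541 cam in tool [0.0727 0.0006 0.0192] 
 [[ 0.0004  0.9669  0.2551]
 [ 1.     -0.0001 -0.0012]
 [-0.0012  0.2551 -0.9669]] [[357.5411   0.     321.324 ]
 [  0.     357.5411 201.4768]
 [  0.       0.       1.    ]] -0.036947793879491216
0.0 [-0.6355  0.2845  1.023   1.8019 -0.2598  1.2005  0.4664] [ 0.5413 -0.0955  0.4606]
[-1.0749  0.2443  1.0338  1.9007 -0.2323  1.1242  0.0451] 3.8750000000000004
```

```bash
python3 - <<'E'
import cv2,numpy as np
a=[cv2.resize(cv2.imread(f"pics/{n}.png"),(480,300),interpolation=cv2.INTER_AREA) for n in("w_box","w_tray")]
cv2.imwrite("pics/st1.png",np.vstack(a))
E
```

```text
(no output)
```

View pics/st1.png

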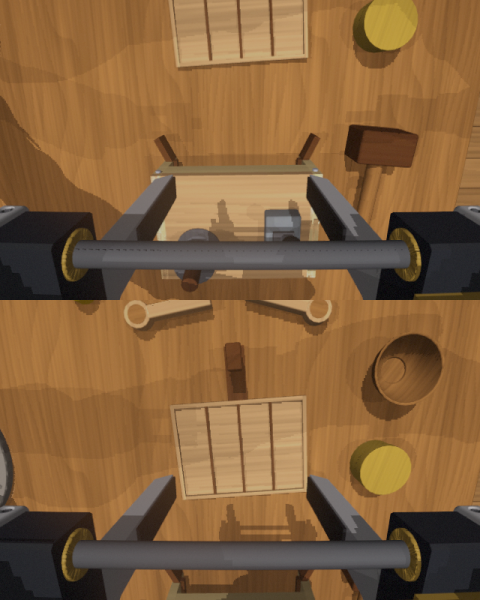

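The wrist picture shows the tray clear of the fingers, at (240,448) in the stacked view. The box is hidden behind the gripper, so I'll look again from further over it.

```bash
python3 - <<'E'
from h import *
hover(0.535,0.05,0.27,0); p,im=look("wrist")
m=mask_pale(im); m[:,:]=cv2.morphologyEx(m,cv2.MORPH_CLOSE,np.ones((9,9),np.uint8))
for c in cv2.findContours(m,cv2.RETR_EXTERNAL,cv2.CHAIN_APPROX_NONE)[0]:
    if cv2.contourArea(c)<8000: continue
    ap=cv2.approxPolyDP(c,12,True)[:,0]; print("poly",ap.tolist())
    print(cv2.minAreaRect((toplane(p,c[:,0],.01)*1000).astype(np.float32)))
hover(0.54,-0.42,0.32,0); p,im=look("wrist","w_box2")
np.save("pbox.npy",p["pose"]); print(observe()["joints"])
E
```

```text
poly [[407, 128], [229, 141], [238, 232], [214, 236], [201, 276], [230, 236], [244, 266], [408, 255], [421, 234]]
((513.8094482421875, 11.117347717285156), (285.0869445800781, 166.49046325683594), 6.2045979499816895)
[-0.184   0.6961  1.2854  1.5085 -0.6702  1.4384  1.1279]
```

View pics/w_box2.png

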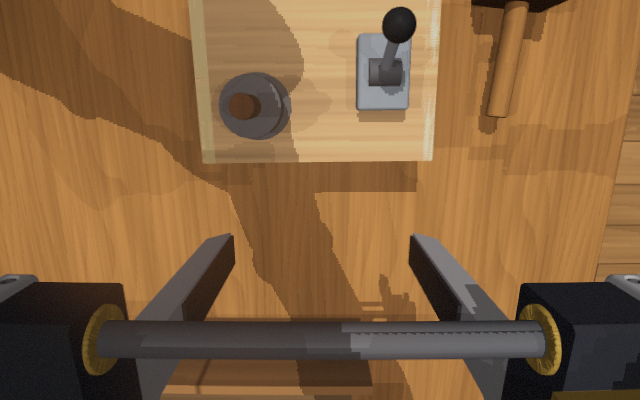

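This shows the roof's back corners at (204,163) and (433,160). The cap's knob top is at about (242,106) and the switch ball at (399,25).

```bash
python3 - <<'E'
from h import *
p=camera_params("wrist")
C=toplane(p,[(204,163),(433,160),(193,0),(441,0)],.1); print("box back corners",C,np.linalg.norm(C[0]-C[1]))
im=cv2.imread("pics/w_box2.png"); h=cv2.cvtColor(im,cv2.COLOR_BGR2HSV)
# cap knob / skirt
roi=np.zeros(im.shape[:2],bool); roi[60:150,210:300]=1
kn=roi&(h[...,0]<15)&(h[...,1]>90)&(h[...,2]<120); sk=roi&(h[...,1]<70)&(h[...,2]<150)
for nm,m,z in(("knob",kn,.18),("skirt",sk,.135)):
    c=max(cv2.findContours(m.astype(np.uint8),0,cv2.CHAIN_APPROX_NONE)[0],key=cv2.contourArea)
    (u,v),r=cv2.minEnclosingCircle(c); print(nm,(u,v),r,toplane(p,[(u,v)],z),cv2.boundingRect(c))
def port(bx,by,yaw): c,s=np.cos(yaw),np.sin(yaw); return np.array([bx,by])+np.array([[c,-s],[s,c]])@[.03,-.06]
# box yaw from the back edge (runs along box y), centre 88 mm ahead
d=C[1]-C[0]; byaw=np.arctan2(d[1],d[0])-np.pi/2; ax=np.array([np.cos(byaw),np.sin(byaw)])
bc=(C[0]+C[1])/2-.088*ax; print("box yaw",np.rad2deg(byaw),"centre",bc,"port",port(*bc,byaw))
print("ball",[toplane(p,[(399,25)],.183)])
# tray recomputation
hover(0.535,0.05,0.27,0); q=camera_params("wrist")
T=toplane(q,[(229,141),(407,128),(408,255),(244,266)],.01); print("tray",T,[np.linalg.norm(T[i]-T[(i+1)%4]) for i in range(4)],T.mean(0))
E
```

```text
box back corners [[ 0.4165 -0.4022]
 [ 0.6625 -0.3985]
 [ 0.4173 -0.2422]
 [ 0.6588 -0.2417]] 0.24595807665945837
knob (244.5, 105.5) 16.140111923217773 [[ 0.4797 -0.343 ]] (229, 93, 32, 27)
skirt (254.0154571533203, 106.88871765136719) 36.3458366394043 [[ 0.4793 -0.3439]] (218, 72, 73, 68)
box yaw -89.13877659933955 centre [ 0.5382 -0.3123] port [ 0.4786 -0.3432]
ball [array([[ 0.602 , -0.2824]])]
tray [[ 0.4293  0.0857]
 [ 0.6366  0.1004]
 [ 0.6474 -0.058 ]
 [ 0.4381 -0.0728]] [np.float64(0.20782528577233988), np.float64(0.15883777153801984), np.float64(0.20982365062340946), np.float64(0.15879080535361859)] [0.5378 0.0138]
```

The sizes agree with the given ones to within 2-4 mm. The cap (0.479, -0.343) matches the port predicted from the roof. The tray centre is (0.537, 0.014) with its y axis at 4.1°. I'll start with one blank.

```bash
cat >> h.py <<'E'
TC=np.array([.537,.014]); TY=np.deg2rad(4.1)   # tray centre, world yaw of tray +y
def tray_pt(x,y):
    return TC+x*np.array([np.sin(TY),-np.cos(TY)])+y*np.array([np.cos(TY),np.sin(TY)])
def view(x=.53,y=.15,z=.30,fn=None):
    hover(x,y,z,0); return look("wrist",fn)
def blanks_pca(p,im,z=.024):
    m=cv2.morphologyEx(mask_pale(im),cv2.MORPH_OPEN,np.ones((3,3),np.uint8)); out=[]
    for c in cv2.findContours(m,cv2.RETR_EXTERNAL,cv2.CHAIN_APPROX_NONE)[0]:
        if cv2.contourArea(c)<700: continue
        f=np.zeros_like(m); cv2.drawContours(f,[c],-1,255,-1); v,u=np.nonzero(f)
        P=toplane(p,np.c_[u,v],z); mu,ev=cv2.PCACompute(P.astype(np.float32),mean=None)
        a=ev[0]; n=np.array([-a[1],a[0]]); s=(P-mu[0])@a; t=(P-mu[0])@n
        L=np.ptp(s); W=np.ptp(t)
        if not(.105<L<.14 and .025<W<.055): continue
        mid=(s.max()+s.min())/2
        if np.ptp(t[s>mid+.02])<np.ptp(t[s<mid-.02]): a=-a; mid=-mid
        out.append((mu[0]+mid*a+0.,np.arctan2(a[1],a[0]),L,W,(u.mean(),v.mean())))
    return [b for b in out if b[0][1]>.12]
ZB=.027
def grab(b):
    c,th=b[0],b[1]; g=c+.005*np.array([np.cos(th),np.sin(th)])
    set_gripper(.55); yw=hover(*g,.12,th+np.pi/2)
    lin(*g,ZB,v=.12); set_gripper(0.0); o=observe(); lin(*g,.13,v=.15)
    print("picked",g,"opening",o["opening"],"grip",o["grasp_force"],"t",o["time_s"]); return yw,th-yw
def place(lane,d):
    yw=best([*tray_pt(0,lane),.13+G],TY); h=yw+d; t=tray_pt(0,lane)+.005*np.array([np.cos(h),np.sin(h)])
    h=round((h-(TY-np.pi/2))/np.pi)*np.pi+TY-np.pi/2; t=tray_pt(0,lane)+.005*np.array([np.cos(h),np.sin(h)])
    goto([*t,.13+G],list(down(yw))); print("before release",observe()["opening"])
    lin(*t,ZB+.007,v=.1); set_gripper(.4); lin(*t,.13,v=.15)
E
python3 - <<'E'
from h import *
p,im=view(fn="w_bl")
B=blanks_pca(p,im)
for b in B: print(b[0],np.rad2deg(b[1]),b[2:])
B.sort(key=lambda b:b[0][1])
if len(B)==4:
    yw,d=grab(B[0])
    if observe()["opening"]>.12: place(-.075,d)
    print(observe()["opening"],observe()["time_s"])
E
```

```text
[0.4331 0.2231] -169.2806 (np.float64(0.12199457566433428), np.float64(0.035511228675166734), (np.float64(232.13641552511416), np.float64(109.83675799086758)))
[0.6034 0.232 ] -13.357132 (np.float64(0.12231180205145875), np.float64(0.0352905466308808), (np.float64(387.73767705382437), np.float64(102.49235127478754)))
[0.6044 0.3314] -8.062978 (np.float64(0.12223502420136609), np.float64(0.03539593247852342), (np.float64(397.5876068376068), np.float64(11.487713675213675)))
[0.4604 0.3312] -170.26633 (np.float64(0.12186379892275293), np.float64(0.03585328619276631), (np.float64(244.07254464285714), np.float64(12.130022321428571)))
picked [0.4282 0.2222] opening 0.18905061612223567 grip 30.000280737876892 t 11.8583
before release 0.19097087315274036
0.40172379426909577 16.425
```

View pics/w_bl.png

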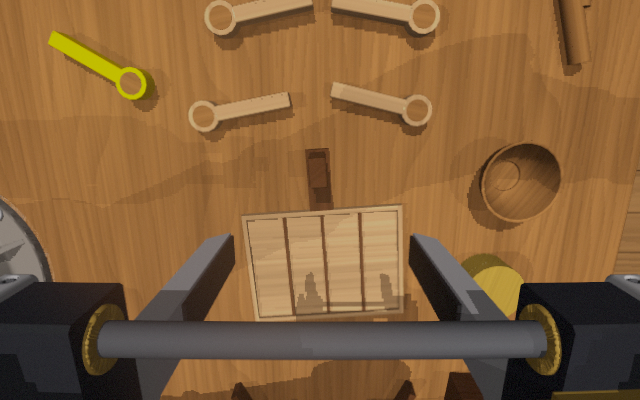

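The picture shows four blanks at (244,12), (398,11), (232,110) and (388,102). A decoy is at (100,65), and the first pick gripped well. On with the rest, with a fresh look before each one.

```bash
python3 - <<'E'
from h import *
for lane in (.075,-.025,.025):
    p,im=view(y=.20); B=[b for b in blanks_pca(p,im)]
    for b in B: print("  seen",b[0],np.rad2deg(b[1]),b[2],b[3])
    if not B: break
    b=min(B,key=lambda b:b[0][1]) if lane!=.025 else B[0]
    yw,d=grab(b)
    if observe()["opening"]<.12: print("missed"); break
    place(lane,d)
hover(.537,.07,.28,0); look("wrist","w_tr2")
print(observe()["time_s"])
E
```

```text
seen [0.6034 0.2321] -13.354031 0.12274183039928946 0.0361875566857395
  seen [0.6045 0.3325] -9.667345 0.12248996061887019 0.03598253508707092
  seen [0.4602 0.3325] -168.15012 0.1226463763018333 0.03639609751112097
picked [0.6083 0.2309] opening 0.18536411091490398 grip 30.000573098659515 t 21.85
before release 0.18920135437142105
  seen [0.6044 0.3325] -9.759979 0.12221291522437053 0.035977993016152635
  seen [0.4604 0.3325] -168.08113 0.12283122979805863 0.03559325766802322
picked [0.6094 0.3316] opening 0.18554876176779508 grip 30.000644624233246 t 31.2083
before release 0.18648369291279898
  seen [0.4602 0.3325] -168.12953 0.12229861360133606 0.035966944155926515
picked [0.4553 0.3315] opening 0.1916306420001219 grip 30.000780522823334 t 39.9917
before release 0.18709827521525232
46.6333
```

View pics/w_tr2.png

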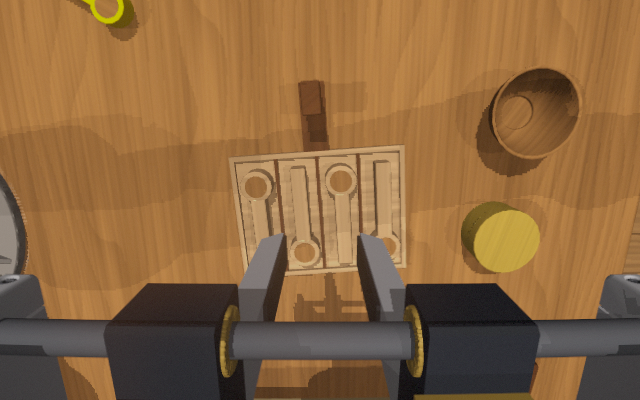

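All four blanks lie flat in their own lanes, at x≈257, 300, 341 and 384 px. Now I grip the handle, align the tray with the box and slide it in.

```bash
cat >> h.py <<'E'
BC=np.array([.5382,-.3124]); BY=np.deg2rad(0.85)   # box centre, world yaw of box +y
def box_pt(x,y): return BC+x*np.array([np.sin(BY),-np.cos(BY)])+y*np.array([np.cos(BY),np.sin(BY)])
E
python3 - <<'E'
from h import *
set_gripper(.6); h=tray_pt(-.14,0); yw=hover(*h,.13,TY); dy=yw-TY
lin(*h,.054,v=.1); set_gripper(0.); o=observe(); print(h,"opening",o["opening"],o["wrist_force"])
lin(*box_pt(-.225-.14,0),.054,BY+dy,v=.06); print(observe()["wrist_force"])
lin(*box_pt(-.04-.14,0),.054,v=.06); print(observe()["wrist_force"])
f=lin(*box_pt(-.006+.006-.14,0),.054,v=.03,cN=15); o=observe()
x=(np.array(o["eef_pos"][:2])-BC)@np.array([np.sin(BY),-np.cos(BY)]); print("contact",f,"box x of handle",x,o["wrist_force"],o["time_s"])
E
```

```text
[0.527  0.1536] opening 0.20797483698823907 [-2.8334  1.5637  4.0669]
[0.0769 1.5107 3.2127]
[-0.3398  9.9631  8.1938]
contact True box x of handle -0.14408985845766772 [-1.7652  0.5993  7.0598] 55.6833
```

```bash
python3 - <<'E'
from h import *
f=lin(*box_pt(.006-.14,0),.054,v=.03,cN=25); o=observe(); p=np.array(o["eef_pos"][:2])
print("contact",f,"box x of handle",(p-BC)@np.array([np.sin(BY),-np.cos(BY)]),o["wrist_force"])
set_gripper(.6); lin(*p,.16,v=.15)
hover(.54,-.02,.25,0)
q,im=look("wrist","w_home"); look("top","top_home"); print(q["pose"][:3,3],observe()["time_s"]); np.save("phome.npy",q["pose"])
a=cv2.resize(im,(600,375)); t=cv2.resize(cv2.imread("pics/top_home.png")[140:260,240:480,::-1],(440,220),interpolation=cv2.INTER_CUBIC); c=np.zeros((600,600,3),np.uint8); c[:375]=a; c[378:598,:440]=t
cv2.imwrite("pics/home.png",c[:,:,::-1])
E
```

```text
contact True box x of handle -0.14086460051988262 [-1.2663  1.0642  6.6511]
[0.5409 0.0533 0.4099] 58.4
```

View pics/home.png

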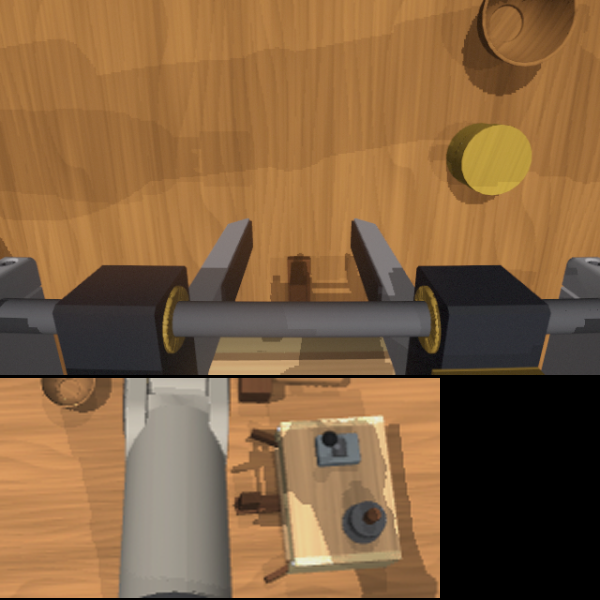

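The tray is inside, with its handle in front of the mouth. I'll measure the fin precisely on the way to the cap.

```bash
python3 - <<'E'
from h import *
set_gripper(.6); hover(.54,-.27,.30,0); q,im=look("wrist","w_fin"); np.save("pfin.npy",q["pose"])
c=im[20:300,200:440]; cv2.imwrite("pics/fin_c.png",cv2.resize(c,None,fx=2.1,fy=2.1,interpolation=cv2.INTER_CUBIC)[:,:,::-1])
print(observe()["time_s"])
E
```

```text
59.6667
```

View pics/fin_c.png

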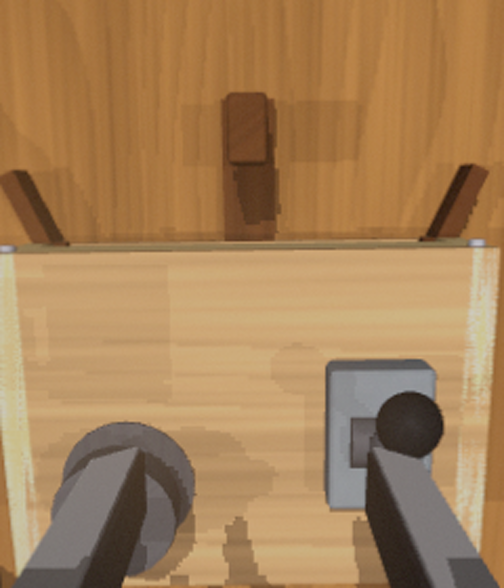

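```bash
python3 - <<'E'
from h import *
p=camera_params("wrist")
f=toplane(p,[(318.1,64.3),(318.1,97.6)],.068); r=toplane(p,[(200+5/2.1,20+249/2.1),(200+490/2.1,20+245/2.1)],.1)
print("fin",f,f.mean(0),"roof front",r,"len",r[1]-r[0])
u=np.array([np.sin(BY),-np.cos(BY)]); n=np.array([np.cos(BY),np.sin(BY)])
print("fin box x,y",(f.mean(0)-BC)@u,(f.mean(0)-BC)@n,"front",(r-BC)@u, "fin to front",(f.mean(0)-r.mean(0))@u)
E
```

```text
fin [[ 0.5385 -0.1501]
 [ 0.5386 -0.1835]] [ 0.5385 -0.1668] roof front [[ 0.423  -0.2238]
 [ 0.654  -0.2214]] len [0.231  0.0024]
fin box x,y -0.14560775630186798 0.002504178741023262 front [-0.0903 -0.0893] fin to front -0.05582819849048783
```

The fin sits at box x = -145.6 mm, against -146 when home, so the tray is home. Next come the cap and a look at the pipe.

```bash
python3 - <<'E'
from h import *
set_gripper(.55); k=np.array([.4792,-.3432]); hover(*k,.24,0)
lin(*k,.168,v=.1); set_gripper(0.); o=observe(); print("knob opening (22mm=.234)",o["opening"],o["grasp_force"])
lin(*k,.26,v=.12); print(observe()["opening"])
d=np.array([.55,-.53]); hover(*d,.20,0); 
f=lin(*d,.0475,v=.08,cN=6); o=observe(); print("down",f,o["eef_pos"][2]-G,o["opening"])
set_gripper(.5); lin(*d,.2,v=.15)
set_gripper(.95); p,im=view(.50,.30,.25,fn="w_pipe"); print(observe()["time_s"]); q,t=look("top","top2")
h=cv2.cvtColor(im,cv2.COLOR_RGB2HSV); print(p["pose"][:3,3])
cv2.imwrite("pics/pipe2.png",np.vstack([im[:240],t[100:360]])[:,:,::-1])
E
```

```text
knob opening (22mm=.234) 0.23006555278135585 30.017327070236206
0.22879943009914033
down True 0.048179912688598336 0.22726381540265522
71.1167
[0.5015 0.2258 0.4105]
```

View pics/pipe2.png

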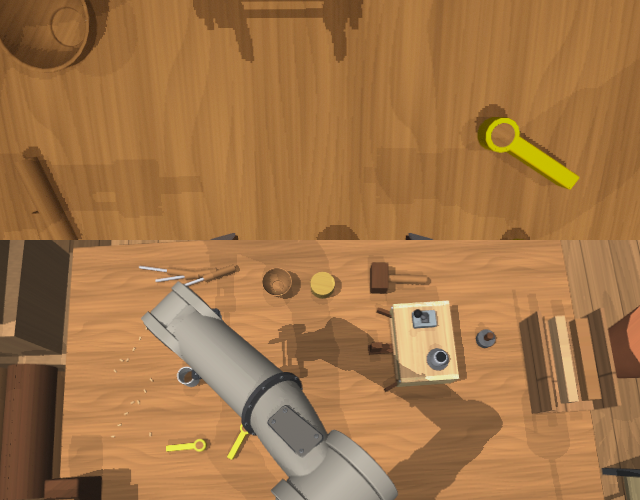

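The cap stands upright on the bench at (486,338) in the stack, and the port stub is bare. The pipe fell outside the wrist view because the wrist came round flipped, so I'll shoot it from the other side.

```bash
python3 - <<'E'
from h import *
goto([.47,.50,.25+G],list(down(np.pi))); p,im=look("wrist","w_pipe2")
h=cv2.cvtColor(im,cv2.COLOR_RGB2HSV); m=((h[...,1]<60)&(np.arange(400)[:,None]<225)).astype(np.uint8)
cs=sorted(cv2.findContours(m,0,cv2.CHAIN_APPROX_NONE)[0],key=cv2.contourArea)[-3:]
for c in cs: print(cv2.boundingRect(c),cv2.contourArea(c),toplane(p,[cv2.minEnclosingCircle(c)[0]],.07),cv2.minEnclosingCircle(c))
cv2.imwrite("pics/pipe3.png",im[:260,:,::-1])
E
```

```text
(10, 133, 31, 85) 611.0 [[0.7674 0.4884]] ((24.0, 175.0), 44.27198791503906)
(7, 71, 48, 90) 671.0 [[0.7485 0.4307]] ((30.897260665893555, 115.29451751708984), 48.976627349853516)
(290, 80, 59, 61) 2716.5 [[0.4739 0.4282]] ((319.19549560546875, 110.2406005859375), 30.32029151916504)
```

View pics/pipe3.png

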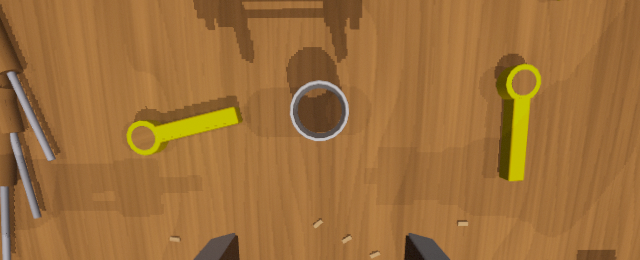

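The pipe's rim circle is at (319,110) px with a radius that fits 55 mm, so it is at (0.474, 0.428). I'll pick it and fit it over the port.

```bash
python3 - <<'E'
from h import *
c=np.array([.474,.428]); set_gripper(.85); goto([*c,.15+G],list(down(np.pi)))
lin(*c,.048,v=.1); set_gripper(0.); o=observe(); print("opening (55mm=.585)",o["opening"],o["grasp_force"])
lin(*c,.20,v=.15); 
t=box_pt(.03,-.06); t=(t+np.array([.4794,-.3434]))/2; print("port",t)
yw=best([*t,.27+G],np.pi); goto([*t,.27+G],list(down(yw))); print(observe()["opening"],np.rad2deg(yw))
lin(*t,.195,v=.1)
f=lin(*t,.1465,v=.03,cN=10); o=observe(); print("contact",f,"zg",o["eef_pos"][2]-G,o["wrist_force"],o["ft_torque"],o["time_s"])
E
```

```text
opening (55mm=.585) 0.5873499224830898 30.00081902369857
port [ 0.479  -0.3433]
0.589457368045754 360.0
contact True zg 0.18095876543298534 [-1.4602  0.7048 -0.8022] [-0.1398  0.3113  0.0167] 80.1667
```

Contact came about 7 mm below the port's top, so the rim is riding on the taper. I'll do a small offset search with light contact.

```bash
python3 - <<'E'
from h import *
t=np.array([.479,-.3433]); done=False
offs=[(0,0)]+[(r*np.cos(a),r*np.sin(a)) for r in(.0018,.0032) for a in np.arange(8)*np.pi/4+np.pi/2]
for dx,dy in offs:
    q=t+[dx,dy]; lin(*q,.184,v=.08)
    f=lin(*q,.1465,v=.04,cN=12); o=observe(); z=o["eef_pos"][2]-G
    print(np.round([dx*1e3,dy*1e3],1),f,round(z,4),np.array(o["wrist_force"]),round(o["time_s"],1))
    if z<.165: break
    if o["time_s"]>115: break
E
```

```text
[0. 0.] True 0.1481 [-1.4804 -0.0727  6.5253] 81.2
```

It went straight down: the grasp height of 0.1481 puts the pipe's lower end at roof level. I'll release and check with a picture.

```bash
python3 - <<'E'
from h import *
o=observe(); p=np.array(o["eef_pos"]); set_gripper(.8); move_l([p[0],p[1],.30+G],velocity=.15)
hover(.54,-.45,.32,0); q,im=look("wrist"); s,si=look("side"); t,ti=look("top"); np.save("psw.npy",q["pose"]); print(observe()["time_s"],observe()["ee_rot"])
b=cv2.resize(si[230:400,250:480],(460,340),interpolation=cv2.INTER_CUBIC); c=cv2.resize(ti[150:260,360:500],(280,220),interpolation=cv2.INTER_CUBIC)
o=np.zeros((580,760,3),np.uint8); o[:240,:640]=im[:240]; o[240:,:460]=b; o[240:460,470:750]=c
cv2.imwrite("pics/chk.png",o[:,:,::-1])
E
```

```text
83.6583 [ 0.7069  0.7073  0.0003 -0.0003]
```

View pics/chk.png

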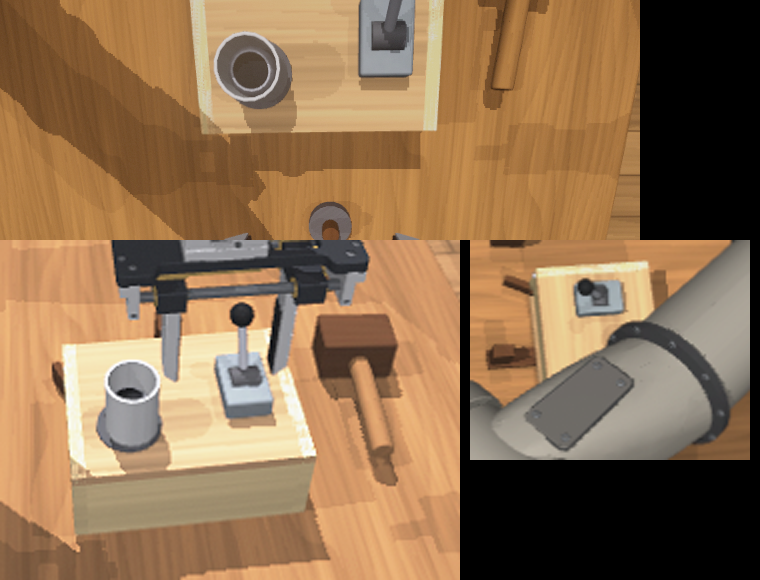

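The pipe sits upright and flush on the roof at (132,400) in the lower picture, the cap is upright on the bench at (330,222), and the switch is still off. Now the switch.

```bash
python3 - <<'E'
from h import *
set_gripper(0.); a=box_pt(-.09,.065); hover(*a,.26,BY); lin(*a,.187,v=.12)
f=lin(*box_pt(.024,.065),.187,v=.05,cN=12); o=observe(); u=np.array([np.sin(BY),-np.cos(BY)])
print("contact",f,(np.array(o["eef_pos"][:2])-BC)@u,o["wrist_force"],o["time_s"])
if (np.array(o["eef_pos"][:2])-BC)@u>.005:
    lin(*box_pt(-.09,.065),.187,v=.12); lin(*a,.30,v=.15); goto([.537,.25,.40+G],list(down(best([.537,.25,.58],0))))
s,si=look("side"); t,ti=look("top")
b=cv2.resize(si[230:400,250:480],(460,340),interpolation=cv2.INTER_CUBIC); c=cv2.resize(ti[80:320,60:560],(750,360))
w=np.zeros((600,750,3),np.uint8); w[:240,:324]=cv2.resize(b,(324,240)); w[240:]=c; w[:240,330:730]=cv2.resize(ti[150:260,340:520],(400,240),interpolation=cv2.INTER_CUBIC)
cv2.imwrite("pics/fin.png",w[:,:,::-1])
E
```

```text
contact True 0.012367849803656301 [-2.0217  4.6575  4.4424] 88.3917
```

View pics/fin.png

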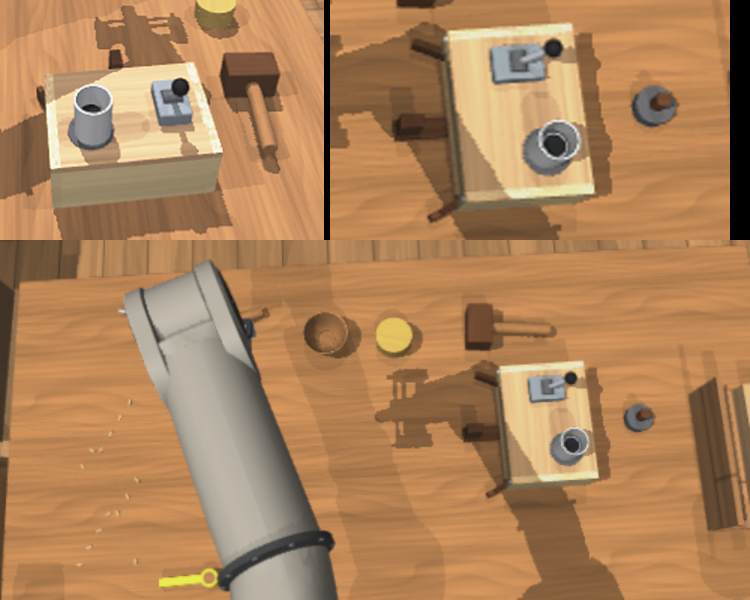

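The lever now leans to the back, with its ball at about (440,172) px in the top view. I'll check its position against fully on and then hand in.

```bash
python3 - <<'E'
from h import *
p,im=look("top"); g=im[160:190,425:455].max(2); m=(g<45).astype(np.uint8)
c=max(cv2.findContours(m,0,cv2.CHAIN_APPROX_NONE)[0],key=cv2.contourArea); (u,v),r=cv2.minEnclosingCircle(c)
b=toplane(p,[(u+425,v+160)],.1834)[0]-BC; x=b@np.array([np.sin(BY),-np.cos(BY)]); print((u+425,v+160),r,"ball box x (on=.0336)",x,"y",b@np.array([np.cos(BY),np.sin(BY)]))
if x>.029: print(job_done())
E
```

```text
(440.1666669845581, 171.8333330154419) 3.3748421669006348 ball box x (on=.0336) 0.034235440235822645 y 0.06246629738605003
the job is handed in; nothing more can be done
None
```

The job is handed in: all four blanks lie flat in the tray, the tray is fully home, the cap stands upright on the bench behind the box, the vent pipe is down on the roof over the port, and the switch was swung fully on last.

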